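# Tablet in, child-safe lid locked

### The arm

A 6-joint arm with a two-finger parallel gripper is mounted at the origin on the work surface. World frame = base frame: x ahead of the robot, y to its left, z up, the work surface at z = 0. Lengths are in m, angles in rad, forces in N, time in s.
With the tool pointing down it reaches from about 0.3 to 0.775 m from the base axis. Payload 14.6 kg.
Tool frame: the origin (TCP) lies between the finger pads; the fingertips stand ctrl.tip_extent ahead of it and the grasp point (between the pads) lies 3 mm ahead of it (ctrl.tip_extent is the distance from the TCP to the fingertips, in m); z points along the fingers, y is the line along which they close (so a half turn about z gives the same grasp; the last joint's range is limited). The gripper opens to 94 mm and grips with 3 to 60 N. Pads are 16 mm wide; open, the fingers measure 119 mm over their backs; the gripper's body (75 mm by 177 mm) begins 78 mm behind the grasp point.
Start: joints at [1.157, 0.3, 1.521, -0, 1.321, -0.067], TCP at [0.187, 0.517, 0.227] pointing down, gripper open.
Joint ranges: [-3.03, 3.03], [-0.79, 2.21], [0.23, 2.52], [-1.04, 4.18], [0, 3.07], [-2.55, 2.55]. Speed limits (rad/s): [2.22, 2.22, 2.57, 3.14, 3.14, 3.14].

### API

Orientations are given as [roll, pitch, yaw] about the fixed x, y, z axes, in that order (R = Rz(yaw) Ry(pitch) Rx(roll)).
In Python, from station import ctrl, cams, order gives the robot as it stands (ctrl), with the cameras (cams) and the job (order).
- The arm moves only by the shell command python3 shift.py 'ROWS' [OPENING] [FORCE]. ROWS is a JSON object with one list for each field, all of the same length, 1 to 10, a row being the entries at one place: x, y, z (the shift in m), wx, wy, wz (a rotation vector in rad); each row shifts and turns the commanded pose from where the row before left it, along the tool's axes as they then stand; what a row does not reach is not made up. A row lasts 1/10 s, in which the tool goes at most 0.05 m and 0.15 rad, less where a joint would pass 70% of its speed; a pose out of reach is approached as far as the arm can. OPENING is the finger opening in m, set as the command begins (- or left out keeps the last). The fingers move at their own pace and stop on an object; FORCE is the grip in N (left out, the last holds). Time passes only in rows, so rows that do not move let the fingers close. It prints the time, the measured TCP pose, the force, the opening and the grip force at its end. Input that does not fit is refused with a message, and nothing moves.
- ctrl.get_obs(): the state, without advancing time (a new reading comes with each control period).
- cams.camera(name): name is "scene" or "top"; returns a dict with "pixels" (420x560x3 uint8, blue, green, red), "fx", "fy", "cx", "cy" (pixels), "extrinsics" (4x4, takes a point from camera to world coordinates). Camera axes: x right, y up, looking along -z (the intrinsics and any distortion apply to the point x, -y, -z); pixel columns grow to the right and rows downward; lengths in m; the calibration is good to about 2 mm. A picture is of the moment at which its call begins. There is no depth.
- order.hand_in(): hands the job in; it is judged then, once.
The state is a dict: "time_s": time; "qpos": joint angles; "joint_vel": joint speeds; "tau": joint torques, N m; "ee_pos": TCP position; "eef_rot": TCP orientation; "force": force on the tool from outside, world axes, zero at the start; "moment": the same for the moment, N m; "grip_width": finger opening in m; "grip_force": force on a finger pad.
Only numpy, scipy, OpenCV 4.12 (cv2) and the standard library are available. Lean on these libraries where they do the work, as an engineer would, in place of code of your own. Each camera call takes 0.05 s, during which the arm holds its last target. There are 200 camera calls.

### The job

Drop the stray dishwasher tablet into the open slanted jar, then close that jar: set its child-safe lid on the mouth, push it down against its spring and, keeping it pushed, turn it clockwise about a quarter turn to the stop so that it locks, and let go. Leave everything else standing where it is.

Things in the scene. Friction and masses are not known exactly. Their poses are not given: they have to be found in the camera images.
- jar: Open clear jar, dia 98, 130 mm long, a few tablets inside; clamped in a maple stand that is screwed down, so it takes push and twist. Its twin with green scrubbers is closed already. Origin: centre of its base. z: its axis, out of the mouth, leaning 30 deg from vertical to the stand's front; y: level, across; x: up the slope to the stand's back.
- jar_mouth (a point): Centre of the jar's rim, 0.155 m above the counter; axes as jar. The neck is 22 mm long, outer dia 72, bore 64. The lid goes straight on along z. Its sprung seal meets the rim when the lid's origin is 8 mm below the rim; the spring is 1.2 N/mm; fully home is 17 mm below the rim (10.8 N, then solid).
- jar_slot (a point): On the neck at +y, 6 mm below the rim: middle of one entry slot, 46 deg wide; the other is across, at -y. Red lines on the shoulder mark both. Between them lips (dia 85, 4 to 8 mm below the rim) stop the lid's hooks. From a slot the track runs clockwise (looking into the mouth) under the lip, past a 2.5 mm rib at 53 to 63 deg, to a dead stop at 81 deg.
- lid: White round lid of that jar, dia 97, 47 mm high, 90 g, on the counter right way up. Origin: centre of the skirt's lower edge; z: up through the lid; x: along the grip bar. Enters with the bar along the jar's y, either way round, within 8 deg. Locked, the bar is within 20 deg of the jar's x and the origin, sprung back up, about 12.5 mm below the rim.
- lid_grip (a point): On the lid's axis, 35 mm above its lower edge: middle of the blue grip bar, 56 long (x), 14 wide (y), 24 high, rising 23 to 47 mm above the lower edge. The lid's top round it is flat.
- lid_hook (a point): Inside the skirt at +x, 2.5 mm above the lower edge: one of two hooks, at +x and -x, 26 deg wide, inner dia 76, 4 mm thick. Red lines on the lid at the bar's ends show them. Pushed fully home the hooks clear lip and rib: keep it pushed while turning clockwise (seen from above the lid) to the stop. Let go, it springs up behind the rib and stays.
- tablet: Stray dishwasher tablet on the counter, white with blue top and red dot, 36 (x) by 26 (y) by 15 mm high, 22 g, rigid. Origin: centre of its underside; z up.
- spray: Bystander: loose blue spray bottle with black trigger head, dia 72, 190 mm high. Origin: centre of its underside.
- rinse_aid: Bystander: dark blue rinse-aid bottle, dia 68, 190 mm high. Origin: centre of its underside.
- small_bottle: Bystander: small white bottle with black cap, dia 40, 105 mm high, on the near side of the two jars. Origin: centre of its underside.
- brush: Bystander: wooden scrubbing brush, 105 by 46 by 36 mm high, bristles down. Origin: centre of its underside.
- mug: Bystander: blue mug, dia 82, 92 mm high, to the right of the jars. Origin: centre of its underside.
- soap_can: Bystander: white can with orange label, dia 72, 115 mm high, to the left of the jars. Origin: centre of its underside.

How it is judged:
By the outcome, as a careful person would: the job done as asked, in the order asked, and still so for the second after the job is handed in, with the robot touching nothing.
It also fails if it takes over 64 s, if anything falls off the work surface, if the arm or the gripper's body presses on something with over 40 N, if the wrist force passes 120 N, or if a joint passes its speed limit or range.

## Working session

There is one attempt and no reset: what is moved stays moved. The work goes in short steps, Python scripts to look and compute and a shell command to move; the robot and the scene stay as the last step left them, time stands still between calls to the robot, and variables do not carry over. Pictures are saved under pics/ and viewed, at most 10 in all, crops included, and the job is handed in when it is done.

```bash
ls; mkdir -p pics; python3 - <<'E'
from station import ctrl, cams, order
import cv2,numpy as np
print(ctrl.tip_extent, ctrl.get_obs())
for n in("scene","top"):
    c=cams.camera(n); cv2.imwrite(f"pics/{n}0.png",c["pixels"]); print(n,c["fx"],c["fy"],c["cx"],c["cy"],np.round(c["extrinsics"],4).tolist(),[k for k in c if k!="pixels"])
E
```

```text
pics
shift.py
station.py
0.022 {'time_s': 0.0, 'qpos': array([ 1.15738827e+00,  3.00475821e-01,  1.52158541e+00,  7.19926441e-06,
        1.32066849e+00, -6.66043798e-02]), 'joint_vel': array([ 0.00084673,  0.00208272, -0.00073224, -0.00132167,  0.00053491,
       -0.00224649]), 'tau': array([-4.01498128e-04, -5.31813598e+01, -3.52725792e+01,  7.08052190e-02,
        2.45075324e-02, -1.44893720e-04]), 'ee_pos': array([0.18685163, 0.51704148, 0.22688189]), 'eef_rot': array([-3.14045858e+00, -8.26351271e-05,  2.79478714e+00]), 'force': array([ 0.37325828, -0.34739379,  0.84550526]), 'moment': array([-0.02048112,  0.02678335,  0.049654  ]), 'grip_force': 0.0, 'grip_width': 0.09405504019980618}
scene 382.16442986237746 382.16442986237746 285.7700116958078 210.98574676290647 [[-0.2905, -0.6201, 0.7288, 1.1427], [0.9567, -0.1726, 0.2345, 0.1771], [-0.0196, 0.7653, 0.6433, 0.6577], [0.0, 0.0, 0.0, 1.0]] ['fx', 'fy', 'cx', 'cy', 'extrinsics']
top 480.79202444852507 480.79202444852507 283.67031932469854 206.2958544523375 [[0.0087, 0.9993, -0.0374, 0.4599], [-0.9998, 0.008, -0.018, -0.0295], [-0.0177, 0.0375, 0.9991, 1.3894], [0.0, 0.0, 0.0, 1.0]] ['fx', 'fy', 'cx', 'cy', 'extrinsics']
```

View pics/scene0.png

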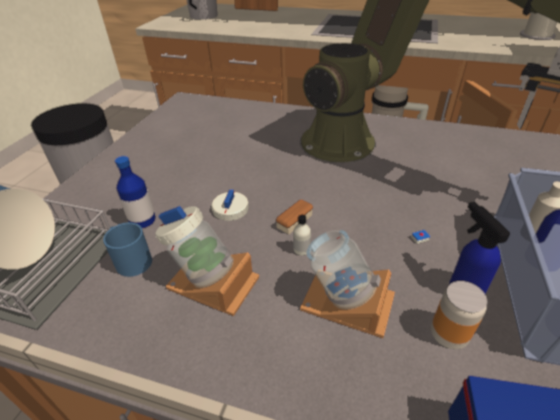

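View pics/top0.png

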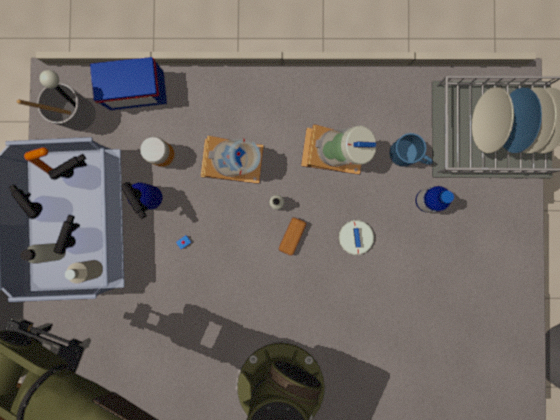

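The scene view shows the open jar at about (345,270), the lid at (230,205), the tablet at (420,237) and the small bottle at (302,237). In the top view the jar is at (235,158), mouth to the right, the lid at (356,238) and the tablet at (184,242). Next I'll make enlarged crops.

```bash
python3 - <<'E'
import cv2,numpy as np
t=cv2.imread("pics/top0.png"); s=cv2.imread("pics/scene0.png")
r=lambda im,x,y,w,h,k:cv2.resize(im[y:y+h,x:x+w],None,fx=k,fy=k,interpolation=cv2.INTER_CUBIC)
a=r(t,195,130,80,60,5); b=r(s,300,225,100,105,4)
c=r(t,335,215,45,45,4); d=r(t,170,228,30,30,5)
o=np.zeros((600,800,3),np.uint8)
o[0:300,0:400]=a; o[0:420,400:800]=b; o[300:480,0:180]=c; o[300:450,190:340]=d
cv2.imwrite("pics/crop1.png",o)
E
```

```text
(no output)
```

View pics/crop1.png

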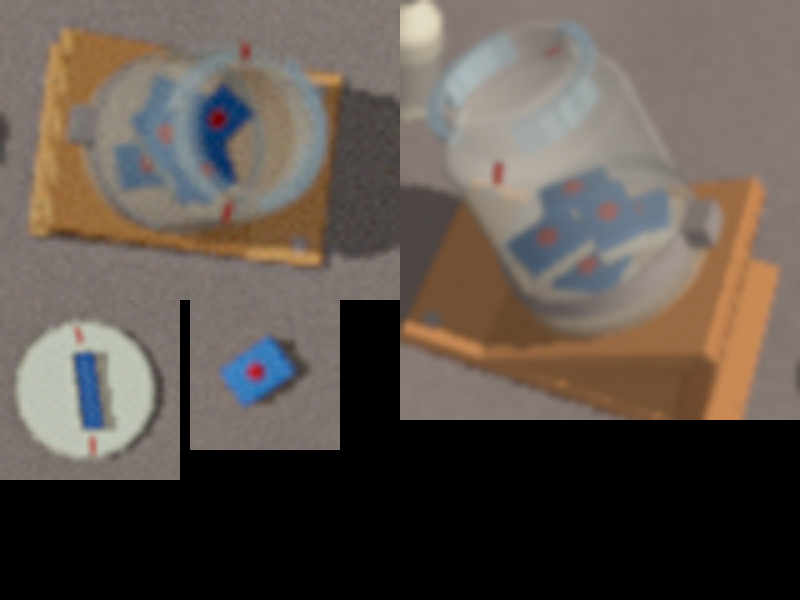

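The crop shows the rim ring centred near top pixel (246,156). The shoulder's red lines are at about (244,140) and (240.6,172) in the top view and (324,268) and (338,237) in the scene view. The lid's bar runs nearly along the image's vertical axis, and the tablet is at (183,242), turned about 35°.

```bash
cat > h.py <<'E'
import cv2,numpy as np
from scipy.spatial.transform import Rotation as Ro
from station import ctrl, cams, order
class Cam:
    def __init__(s,n,png=None):
        c=cams.camera(n); s.c=c; s.E=np.array(c["extrinsics"]); s.px=cv2.imread(png) if png else c["pixels"]
    def ray(s,u,v):
        c=s.c; d=s.E[:3,:3]@np.array([(u-c["cx"])/c["fx"],-(v-c["cy"])/c["fy"],-1]); return s.E[:3,3],d/np.linalg.norm(d)
    def on(s,u,v,z):
        o,d=s.ray(u,v); return o+d*(z-o[2])/d[2]
    def proj(s,P):
        p=s.E[:3,:3].T@(np.array(P)-s.E[:3,3]); c=s.c
        return np.array([c["cx"]-c["fx"]*p[0]/p[2],c["cy"]+c["fy"]*p[1]/p[2]])
def tri(r1,r2):
    (o1,d1),(o2,d2)=r1,r2; A=np.c_[d1,-d2]; t=np.linalg.lstsq(A,o2-o1,rcond=None)[0]
    a,b=o1+t[0]*d1,o2+t[1]*d2; return (a+b)/2,np.linalg.norm(a-b)
def mask(px,col,box):
    x,y,w,h=box; im=px[y:y+h,x:x+w]; hsv=cv2.cvtColor(im,cv2.COLOR_BGR2HSV); H,S,V=[hsv[...,i].astype(int) for i in range(3)]
    if col=="red": m=((H<8)|(H>170))&(S>120)&(V>70)
    if col=="blue": m=(H>100)&(H<130)&(S>130)
    if col=="white": m=(S<60)&(V>165)
    return m.astype(np.uint8)
def blobs(px,col,box,amin=2):
    m=mask(px,col,box); n,l,st,ce=cv2.connectedComponentsWithStats(m)
    return [(int(st[i,4]),ce[i]+np.array(box[:2])) for i in range(1,n) if st[i,4]>=amin]
def rect(px,col,box):
    m=mask(px,col,box); cs,_=cv2.findContours(m,cv2.RETR_EXTERNAL,cv2.CHAIN_APPROX_NONE); c=max(cs,key=cv2.contourArea)
    return cv2.minAreaRect(c+np.array(box[:2]))
def pose():
    o=ctrl.get_obs(); return o,np.array(o["ee_pos"]),Ro.from_euler("xyz",o["eef_rot"])
def go(P,R=None):
    """tool-axis shift to P with present orientation, then rotation vector to R"""
    o,p,r=pose(); print("shift",np.round(r.inv().apply(np.array(P)-p),4), "rot",None if R is None else np.round((r.inv()*R).as_rotvec(),3))
E
python3 - <<'E'
from h import *
np.set_printoptions(precision=4,suppress=True)
T=Cam("top","pics/top0.png"); S=Cam("scene","pics/scene0.png")
b=rect(T.px,"blue",(170,228,30,30)); print("tablet rect",b)
m=cv2.moments(mask(T.px,"blue",(170,228,30,30))|mask(T.px,"red",(170,228,30,30)),True)
print("tab",T.on(170+m["m10"]/m["m00"],228+m["m01"]/m["m00"],.015)); 
print([ (a,T.on(*c,.015)) for a,c in blobs(T.px,"red",(170,228,30,30))])
pts=cv2.boxPoints(b); print(np.array([T.on(*q,.015)[:2] for q in pts]))
for a,c in blobs(S.px,"red",(405,225,30,25)): print("tab scene",a,S.on(*c,.015))
B=(335,215,45,45)
for a,c in blobs(T.px,"white",B,50): print("lid white",a,c,T.on(*c,.023))
b=rect(T.px,"blue",B); print("bar",b,T.on(*b[0],.047),np.array([T.on(*q,.047)[:2] for q in cv2.boxPoints(b)]))
for a,c in blobs(T.px,"red",B): print("lid red",a,c,T.on(*c,.023))
for a,c in blobs(T.px,"red",(200,130,75,60)): print("jar top red",a,c)
for a,c in blobs(S.px,"red",(310,228,60,75)): print("jar scene red",a,c)
E
```

```text
tablet rect ((183.36001586914062, 241.98001098632812), (8.800000190734863, 12.20000171661377), 53.13010025024414)
tab [0.4072 0.2811 0.015 ]
[(3, array([0.4076, 0.2836, 0.015 ]))]
[[0.4061 0.3033]
 [0.4273 0.2755]
 [0.4073 0.26  ]
 [0.3862 0.2877]]
tab scene 4 [0.4089 0.2827 0.015 ]
lid white 679 [355.0928 236.9043] [ 0.4259 -0.2078  0.023 ]
bar ((356.68463134765625, 237.47694396972656), (17.4888973236084, 3.969111442565918), 82.87498474121094) [ 0.425  -0.2091  0.047 ] [[ 0.4483 -0.2006]
 [ 0.4498 -0.2115]
 [ 0.4017 -0.2176]
 [ 0.4002 -0.2067]]
jar top red 2 [244.  139.5]
jar top red 7 [238.     153.2857]
jar top red 4 [240.  172.5]
jar scene red 3 [324. 268.]
```

```bash
cat >> h.py <<'E'
def redc(px,box):
    x,y,w,h=box; im=px[y:y+h,x:x+w].astype(float); r=im[...,2]-np.maximum(im[...,0],im[...,1]); r=np.clip(r-np.median(r)-15,0,None)
    yy,xx=np.mgrid[:h,:w]; return np.array([x+(xx*r).sum()/r.sum(),y+(yy*r).sum()/r.sum()]),r.sum()
E
python3 - <<'E'
from h import *
np.set_printoptions(precision=4,suppress=True)
T=Cam("top","pics/top0.png"); S=Cam("scene","pics/scene0.png")
a,sa=redc(T.px,(351,219,9,8)); b,sb=redc(T.px,(353,247,9,9)); print("lid marks",a,b,sa,sb); A,B=T.on(*a,.023),T.on(*b,.023); print(A,B,(A+B)/2,np.degrees(np.arctan2(*(A-B)[1::-1])))
u1,s1=redc(T.px,(240,135,9,9)); u2,s2=redc(T.px,(236,168,9,9)); v2,s3=redc(S.px,(320,262,9,13)); v1,s4=redc(S.px,(333,233,11,8))
print(u1,u2,v1,v2,s1,s2,s3,s4)
P1,e1=tri(T.ray(*u1),S.ray(*v1)); P2,e2=tri(T.ray(*u2),S.ray(*v2)); print("marks",P1,e1,P2,e2,np.linalg.norm(P1-P2))
# jar rim: bluish outline in top
hsv=cv2.cvtColor(T.px[130:190,195:280],cv2.COLOR_BGR2HSV); 
o=cv2.resize(np.hstack([hsv[...,0],hsv[...,1],hsv[...,2]]),None,fx=3,fy=3,interpolation=cv2.INTER_NEAREST)
y=(P2-P1); y[2]=0; y/=np.linalg.norm(y); z=np.array([0,0,1])*np.cos(np.pi/6)+np.sin(np.pi/6)*np.cross(y,[0,0,1])*1
x=np.cross(y,z); print("y",y,"z",z,"x",x)
M=(P1+P2)/2
for M in (M,):
  for h in (.018,.022,.026):
    R=M+z*h; print(h,R)
rim=M+z*(.155-M[2])/z[2]; print("rim by height",rim,T.proj(rim),S.proj(rim))
# overlay rim & lip & base circles
oT,oS=T.px.copy(),S.px.copy(); k=5
def crop(c,b):
    X,Y,w,h=b; im=cv2.resize(c.px[Y:Y+h,X:X+w],None,fx=k,fy=k,interpolation=cv2.INTER_CUBIC)
    for d,r,col in((0,.036,(0,255,0)),(-.006,.0425,(0,255,255)),(-.13,.049,(255,0,255))):
        q=[((c.proj(rim+z*d+r*(np.cos(t)*x+np.sin(t)*y))+.5-[X,Y])*k) for t in np.linspace(0,6.283,50)]
        cv2.polylines(im,[np.int32(q)],True,col,1)
    return im
a=crop(T,(195,125,78,70)); b=crop(S,(305,222,80,95)); o=np.zeros((480,800,3),np.uint8); o[:350,:390]=a; o[:475,400:]=b
cv2.imwrite("pics/ov.png",o)
E
```

```text
lid marks [354.2704 223.4388] [357.6519 250.8805] 196.0 293.0
[ 0.464  -0.2054  0.023 ] [ 0.3866 -0.2152  0.023 ] [ 0.4253 -0.2103  0.023 ] 7.200689939134778
[243.6044 139.6648] [240.2542 173.1453] [338.     237.3824] [324.086  268.0958] 182.0 358.0 407.0 34.0
marks [0.6681 0.1052 0.1976] 0.023676306106120825 [0.6057 0.1018 0.0501] 0.031238562067011956 0.16012584256878265
y [-0.9985 -0.054   0.    ] z [-0.027   0.4993  0.866 ] x [-0.0468  0.8648 -0.5   ]
0.018 [0.6364 0.1125 0.1394]
0.022 [0.6363 0.1145 0.1429]
0.026 [0.6362 0.1165 0.1464]
rim by height [0.6359 0.1214 0.155 ] [234.3162 155.6841] [341.9895 243.9253]
```

View pics/ov.png

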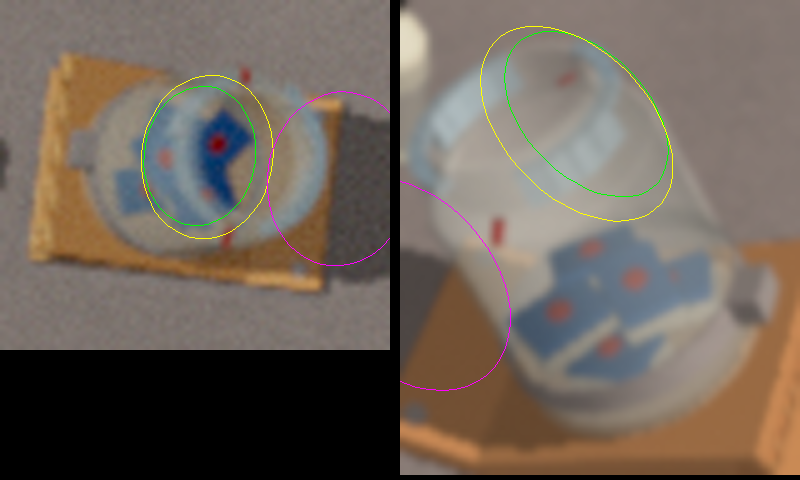

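The overlay used the wrong lean sign and swapped mark pairs: the scene camera faces the robot, so its near mark is the top view's upper one. I'll correct both and redraw.

```bash
cat > jar.py <<'E'
from h import *
np.set_printoptions(precision=4,suppress=True)
T=Cam("top","pics/top0.png"); S=Cam("scene","pics/scene0.png")
u1,_=redc(T.px,(240,135,9,9)); u2,_=redc(T.px,(236,168,9,9)); v1,_=redc(S.px,(320,262,9,13)); v2,_=redc(S.px,(333,233,11,8))
P1,e1=tri(T.ray(*u1),S.ray(*v1)); P2,e2=tri(T.ray(*u2),S.ray(*v2)); print("marks",P1,e1,P2,e2,np.linalg.norm(P1-P2))
y=(P2-P1); y[2]=0; y/=np.linalg.norm(y); z=np.array([0,0,1])*np.cos(np.pi/6)-np.sin(np.pi/6)*np.cross(y,[0,0,1])
x=np.cross(y,z); print("y",y,"z",z,"x",x, "lean",np.degrees(np.arctan2(z[1],z[0])))
M=(P1+P2)/2
rim=M+z*(.155-M[2])/z[2]; print("rim by height",rim,"shoulder below",(.155-M[2])/z[2])
k=5
def crop(c,b):
    X,Y,w,h=b; im=cv2.resize(c.px[Y:Y+h,X:X+w],None,fx=k,fy=k,interpolation=cv2.INTER_CUBIC)
    for d,r,col in((0,.036,(0,255,0)),(-.006,.0425,(0,255,255)),(-.13,.049,(255,0,255))):
        q=[((c.proj(rim+z*d+r*(np.cos(t)*x+np.sin(t)*y))+.5-[X,Y])*k) for t in np.linspace(0,6.283,50)]
        cv2.polylines(im,[np.int32(q)],True,col,1)
    return im
a=crop(T,(195,125,78,70)); b=crop(S,(305,222,80,95)); o=np.zeros((480,800,3),np.uint8); o[:350,:390]=a; o[:475,400:]=b
cv2.imwrite("pics/ov2.png",o)
E
python3 jar.py
```

```text
marks [0.682  0.0996 0.1317] 0.0013083450041058075 [0.5936 0.108  0.1289] 0.0007525955062905876 0.08880330161789714
y [-0.9956  0.0941  0.    ] z [-0.047  -0.4978  0.866 ] x [0.0815 0.8622 0.5   ] lean -95.39779984708457
rim by height [0.6364 0.0896 0.155 ] shoulder below 0.028530482500732188
```

View pics/ov2.png

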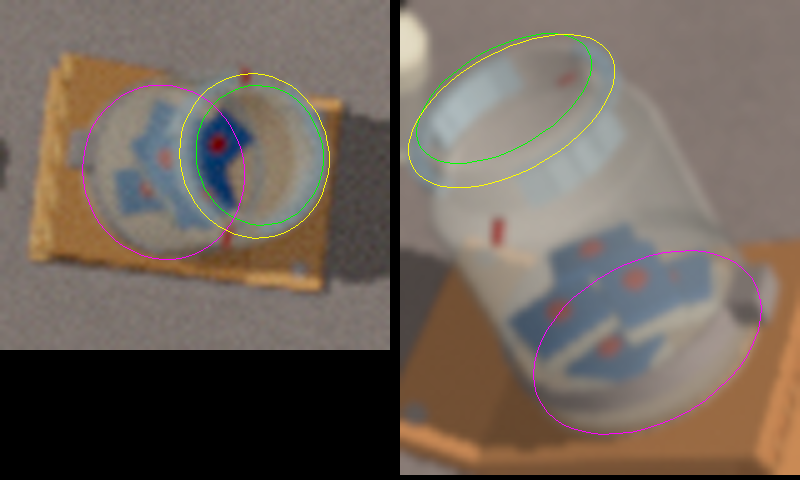

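The corrected overlay fits: the yellow lip ring lies on the imaged ring at (180–329, 75–237) in the top crop and at (408–614, 35–187) in the scene crop. The rim is at (0.636, 0.090, 0.155). Before choosing the tablet grasp, I'll check how close the spray bottle is.

```bash
python3 - <<'E'
from h import *
np.set_printoptions(precision=4,suppress=True)
T=Cam("top","pics/top0.png"); S=Cam("scene","pics/scene0.png")
bx=(128,180,40,35); m=mask(T.px,"blue",bx); ys,xs=np.nonzero(m); print("blue ext",xs.min()+128,xs.max()+128,ys.min()+180,ys.max()+180)
for z in (.0,.05,.13): print(z,T.on(xs.max()+128,196,z),T.on(150,ys.max()+180,z),T.on(150,ys.min()+180,z))
# small bottle, soap can tops
print("small",T.on(276,202,.105)); print("can",T.on(153,151,.115))
ym,xm=np.nonzero(mask(S.px,"blue",(450,230,50,65))); print("scene spray",xm.min()+450,xm.max()+450,ym.min()+230)
for z in(.05,.13): print(z,S.on(xm.min()+450,265,z),S.on(xm.max()+450,265,z))
E
```

```text
blue ext 131 161 183 211
0.0 [0.5389 0.3525 0.    ] [0.495  0.3838 0.    ] [0.5766 0.3854 0.    ]
0.05 [0.5361 0.3388 0.05  ] [0.4938 0.3689 0.05  ] [0.5724 0.3705 0.05  ]
0.13 [0.5315 0.3168 0.13  ] [0.4918 0.3451 0.13  ] [0.5657 0.3466 0.13  ]
small [0.5193 0.0142 0.105 ]
can [0.6529 0.3446 0.115 ]
scene spray 451 499 240
0.05 [0.5297 0.3398 0.05  ] [0.5026 0.4351 0.05  ]
0.13 [0.6104 0.3184 0.13  ] [0.5869 0.4011 0.13  ]
```

```bash
python3 - <<'E'
from h import *
np.set_printoptions(precision=3,suppress=True)
y=np.array([-.9956,.0941,0]);z=np.array([-.047,-.4978,.866]);x=np.array([.0815,.8622,.5])
o,p,r=pose();q=o["qpos"]
def fk(q): return Ro.from_euler("ZYZYZ"[:3],[q[0],q[1]+q[2],q[3]])*Ro.from_euler("YZ",[q[4],q[5]+np.pi/2])
print("check",(fk(q).inv()*r).magnitude())
for n,Y in(("y",y),("-y",-y),("x",x),("-x",-x)):
    R=Ro.from_matrix(np.c_[np.cross(Y,-z),Y,-z])
    for j1 in(-.1,.1):
        for A in(1.6,2.1):
            e=(Ro.from_euler("ZY",[j1,A]).inv()*R).as_euler("ZYZ"); print(n,j1,A,e-[0,0,np.pi/2])
# tablet
for a in(217.3,37.3):
    R=Ro.from_euler("xyz",[np.pi,0,np.radians(a)]); go([.408,.282,.1],R)
E
```

```text
check 5.008150253248791e-16
y -0.1 1.6 [ 0.524  1.548 -3.161]
y -0.1 2.1 [ 0.589  1.121 -3.431]
y 0.1 1.6 [ 0.517  1.449 -2.987]
y 0.1 2.1 [ 0.612  1.023 -3.269]
-y -0.1 1.6 [ 0.524  1.548 -0.02 ]
-y -0.1 2.1 [ 0.589  1.121 -0.289]
-y 0.1 1.6 [0.517 1.449 0.154]
-y 0.1 2.1 [ 0.612  1.023 -0.127]
x -0.1 1.6 [ 0.524  1.548 -1.59 ]
x -0.1 2.1 [ 0.589  1.121 -1.86 ]
x 0.1 1.6 [ 0.517  1.449 -1.417]
x 0.1 2.1 [ 0.612  1.023 -1.698]
-x -0.1 1.6 [0.524 1.548 1.551]
-x -0.1 2.1 [0.589 1.121 1.282]
-x 0.1 1.6 [ 0.517  1.449 -4.558]
-x 0.1 2.1 [0.612 1.023 1.444]
shift [-0.288 -0.146  0.127] rot [-0.    -0.    -0.998]
shift [-0.288 -0.146  0.127] rot [-0.     0.     2.144]
```

```bash
python3 shift.py '{"x":[0, 0, -0.036, -0.036, -0.036, -0.036, -0.036, -0.036, -0.036, -0.036], "y":[0, 0, -0.018, -0.018, -0.018, -0.018, -0.018, -0.018, -0.018, -0.018], "z":[-0.04, -0.04, 0, 0, 0, 0, 0, 0, 0, 0], "wx":[0, 0, 0, 0, 0, 0, 0, 0, 0, 0], "wy":[0, 0, 0, 0, 0, 0, 0, 0, 0, 0], "wz":[0, 0, 0, 0, 0, 0, 0, 0, 0, 0]}' 0.07 20
python3 shift.py '{"x":[0, 0, 0, 0, 0, 0, 0, 0], "y":[0, 0, 0, 0, 0, 0, 0, 0], "z":[0.04, 0.04, 0.04, 0.04, 0.04, 0, 0, 0], "wx":[0, 0, 0, 0, 0, 0, 0, 0], "wy":[0, 0, 0, 0, 0, 0, 0, 0], "wz":[-0.142, -0.142, -0.142, -0.142, -0.142, -0.142, -0.142, 0]}'
python3 - <<'E'
from h import *
R=Ro.from_euler("xyz",[np.pi,0,np.radians(217.3)]); go([.408,.282,.025],R); print(pose()[0]["qpos"])
t=Cam("top"); cv2.imwrite("pics/t1.png",t.px)
T=t; 
for b in [redc(T.px,(174,232,20,20))]: print(b,T.on(*b[0],.015))
E
```

```text
time_s: 1.5
ee_pos: [0.4098, 0.2826, 0.3076]
eef_rot: [3.141, 0.0, 2.795]
force: [0.2, -0.4, 0.7]
grip_width: 0.0702
grip_force: 0.0
time_s: 2.3
ee_pos: [0.4089, 0.2839, 0.1073]
eef_rot: [3.142, -0.0, -2.492]
force: [-0.8, -0.1, 0.9]
grip_width: 0.0701
grip_force: 0.0
shift [ 0.0018 -0.001   0.0823] rot [ 0.    -0.    -0.001]
[ 5.33347630e-01  3.24572565e-01  1.79217805e+00 -1.14185444e-06
  1.02512143e+00 -1.68697145e+00]
(array([nan, nan]), np.float64(0.0)) [nan nan nan]h.py:36: RuntimeWarning: invalid value encountered in scalar divide
  yy,xx=np.mgrid[:h,:w]; return np.array([x+(xx*r).sum()/r.sum(),y+(yy*r).sum()/r.sum()]),r.sum()
```

```bash
python3 shift.py '{"x":[0.002, 0, 0, 0, 0], "y":[-0.001, 0, 0, 0, 0], "z":[0.03, 0.03, 0.022, 0, 0], "wx":[0, 0, 0, 0, 0], "wy":[0, 0, 0, 0, 0], "wz":[0, 0, 0, 0, 0]}'
python3 shift.py '{"x":[0, 0, 0, 0, 0], "y":[0, 0, 0, 0, 0], "z":[0, 0, 0, 0, 0], "wx":[0, 0, 0, 0, 0], "wy":[0, 0, 0, 0, 0], "wz":[0, 0, 0, 0, 0]}' 0.02 15
python3 shift.py '{"x":[0, 0, 0, 0, 0, 0, 0], "y":[0, 0, 0, 0, 0, 0, 0], "z":[-0.02, -0.04, -0.05, -0.05, -0.05, -0.05, 0], "wx":[0, 0, 0, 0, 0, 0, 0], "wy":[0, 0, 0, 0, 0, 0, 0], "wz":[0, 0, 0, 0, 0, 0, 0]}'
python3 - <<'E'
from h import *
np.set_printoptions(precision=3,suppress=True)
y=np.array([-.9956,.0941,0]);z=np.array([-.047,-.4978,.866]);x=np.array([.0815,.8622,.5])
rim=np.array([.6364,.0896,.155]); R=Ro.from_matrix(np.c_[np.cross(-y,-z),-y,-z])
P=rim+z*(.022+.002)+x*.007
o,p,r=pose();print(o["qpos"]); print(P,P+z*.1); go(P+z*.1,R)
print(Ro.from_matrix(np.c_[np.cross(-y,-z),-y,-z]).as_euler("xyz"))
E
```

```text
time_s: 2.85
ee_pos: [0.4079, 0.282, 0.0255]
eef_rot: [-3.142, -0.0, -2.498]
force: [0.8, 0.4, 0.9]
grip_width: 0.0697
grip_force: 0.0
time_s: 3.35
ee_pos: [0.4079, 0.282, 0.0256]
eef_rot: [-3.142, 0.0, -2.495]
force: [-0.4, 0.5, 2.3]
grip_width: 0.036
grip_force: 15.0
time_s: 4.05
ee_pos: [0.4091, 0.2827, 0.292]
eef_rot: [-3.14, 0.01, -2.494]
force: [0.6, 0.1, -0.2]
grip_width: 0.0361
grip_force: 15.0
[ 0.531  0.131  1.575  0.     1.424 -1.687]
[0.636 0.084 0.179] [0.631 0.034 0.266]
shift [-0.027 -0.332  0.027] rot [-0.591  0.272  2.251]
[-3.142 -0.524  1.477]
```

```bash
python3 shift.py '{"x":[-0.004, -0.004, -0.004, -0.004, -0.004, -0.004, -0.004, 0, 0, 0], "y":[-0.0475, -0.0475, -0.0475, -0.0475, -0.0475, -0.0475, -0.0475, 0, 0, 0], "z":[0, 0, 0, 0, 0, 0, 0, 0, 0, 0], "wx":[0, 0, 0, 0, 0, 0, 0, 0, 0, 0], "wy":[0, 0, 0, 0, 0, 0, 0, 0, 0, 0], "wz":[0, 0, 0, 0, 0, 0, 0, 0.145, 0.145, 0.145]}'
python3 shift.py '{"x":[0, 0, 0, 0, 0, 0, 0, 0, 0, 0], "y":[0, 0, 0, 0, 0, 0, 0, 0, 0, 0], "z":[0, 0, 0, 0, 0, 0, 0, 0, 0, 0], "wx":[0, 0, 0, 0, 0, 0, 0, 0, 0, 0], "wy":[0, 0, 0, 0, 0, 0, 0, 0, 0, 0], "wz":[0.145, 0.145, 0.145, 0.145, 0.145, 0.145, 0.145, 0.145, 0.145, 0.145]}'
python3 shift.py '{"x":[0, 0, 0, 0, 0, 0, 0, 0], "y":[0, 0, 0, 0, 0, 0, 0, 0], "z":[0, 0, 0, 0, 0, 0, 0, 0], "wx":[0, 0, 0, 0, 0, 0, 0, 0], "wy":[0, 0, 0, 0.131, 0.131, 0.131, 0.131, 0], "wz":[0.145, 0.145, 0.137, 0, 0, 0, 0, 0]}'
cat > tgt.py <<'E'
from h import *
np.set_printoptions(precision=4,suppress=True)
y=np.array([-.9956,.0941,0]);z=np.array([-.047,-.4978,.866]);x=np.array([.0815,.8622,.5]); rim=np.array([.6364,.0896,.155])
def Rj(Y): return Ro.from_matrix(np.c_[np.cross(Y,-z),Y,-z])
E
python3 - <<'E'
from tgt import *
go(rim+z*.024+x*.007,Rj(-y)); print(pose()[0]["qpos"])
E
```

```text
time_s: 5.05
ee_pos: [0.6307, 0.0331, 0.2841]
eef_rot: [3.141, -0.002, -2.936]
force: [0.6, -0.3, -0.2]
grip_width: 0.0355
grip_force: 15.0
time_s: 6.05
ee_pos: [0.6306, 0.0336, 0.2844]
eef_rot: [-3.14, -0.0, 1.898]
force: [-0.9, -0.3, 0.2]
grip_width: 0.0358
grip_force: 15.0
time_s: 6.85
ee_pos: [0.6303, 0.0316, 0.2831]
eef_rot: [-3.137, -0.527, 1.471]
force: [-0.0, -0.1, -0.4]
grip_width: 0.0357
grip_force: 15.0
shift [-0.0069  0.0008  0.1161] rot [-0.002 -0.003 -0.005]
[-0.2076  0.458   1.2544  0.5243  1.5066 -0.1641]
```

```bash
python3 shift.py '{"x":[-0.007, 0, 0, 0, 0, 0], "y":[0, 0, 0, 0, 0, 0], "z":[0.03, 0.03, 0.03, 0.024, 0, 0], "wx":[0, 0, 0, 0, 0, 0], "wy":[0, 0, 0, 0, 0, 0], "wz":[0, 0, 0, 0, 0, 0]}'
python3 - <<'E'
from tgt import *
go(rim+z*.024+x*.007,Rj(-y))
S=Cam("scene"); T=Cam("top")
r=lambda im,x,y,w,h,k:cv2.resize(im[y:y+h,x:x+w],None,fx=k,fy=k,interpolation=cv2.INTER_CUBIC)
cv2.imwrite("pics/p2.png",np.hstack([r(S.px,280,190,130,120,3),r(T.px,190,100,130,120,3)]))
E
```

```text
time_s: 7.45
ee_pos: [0.6355, 0.0845, 0.1837]
eef_rot: [3.141, -0.522, 1.478]
force: [-0.1, 0.3, 0.6]
grip_width: 0.0357
grip_force: 15.0
shift [-0.0029  0.0004  0.0035] rot [-0.     0.001  0.001]
```

View pics/p2.png

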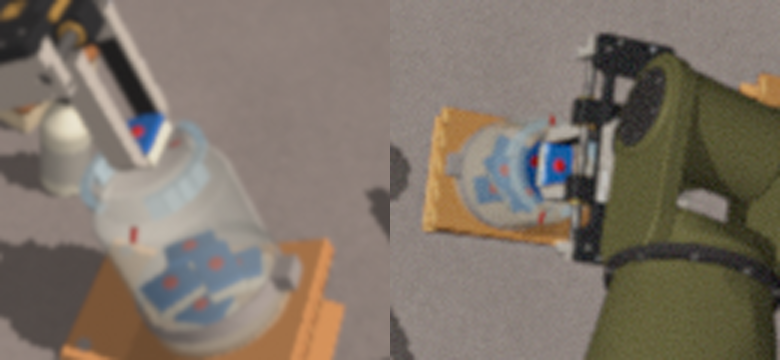

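The tablet hangs at the mouth, at (150,140) in the scene half, inside the ring. I'll make the last small shift, release and look.

```bash
python3 shift.py '{"x":[-0.003, 0, 0], "y":[0, 0, 0], "z":[0.003, 0, 0], "wx":[0, 0, 0], "wy":[0, 0, 0], "wz":[0, 0, 0]}'
python3 shift.py '{"x":[0, 0, 0, 0], "y":[0, 0, 0, 0], "z":[0, 0, 0, 0], "wx":[0, 0, 0, 0], "wy":[0, 0, 0, 0], "wz":[0, 0, 0, 0]}' 0.055
python3 shift.py '{"x":[0, 0, 0, 0, 0, 0, 0, 0, 0], "y":[0, 0, 0, 0, 0, 0, 0, 0, 0], "z":[-0.02, -0.04, -0.05, -0.05, 0, 0, 0, 0, 0], "wx":[0, 0, 0, 0, 0, 0, 0, 0, 0], "wy":[0, 0, 0, 0, -0.131, -0.131, -0.131, -0.131, 0], "wz":[0, 0, 0, 0, 0, 0, 0, 0, 0]}' 0.05
python3 - <<'E'
from tgt import *
S=Cam("scene"); T=Cam("top"); cv2.imwrite("pics/s3.png",S.px)
r=lambda im,x,y,w,h,k:cv2.resize(im[y:y+h,x:x+w],None,fx=k,fy=k,interpolation=cv2.INTER_CUBIC)
cv2.imwrite("pics/p3.png",np.hstack([r(S.px,280,190,130,120,3),r(T.px,190,100,130,120,3)]))
L=np.array([.4253,-.2095,0]); a=np.radians(7.0)
# tool y must become jar x when lid x is +-jar y : tool y perpendicular to the bar
for yaw in(a,a+np.pi): go([L[0],L[1],.12],Ro.from_euler("xyz",[np.pi,0,yaw]))
print(pose()[0]["qpos"])
E
```

```text
time_s: 7.85
ee_pos: [0.6354, 0.0829, 0.1794]
eef_rot: [3.141, -0.524, 1.477]
force: [-0.2, -0.3, -0.1]
grip_width: 0.036
grip_force: 15.0
time_s: 8.25
ee_pos: [0.6354, 0.0832, 0.1792]
eef_rot: [3.142, -0.524, 1.477]
force: [0.2, 0.1, 0.3]
grip_width: 0.055
grip_force: 0.0
time_s: 9.15
ee_pos: [0.628, 0.0056, 0.318]
eef_rot: [3.141, 0.003, 1.48]
force: [-0.3, -0.0, -0.7]
grip_width: 0.05
grip_force: 0.0
shift [-0.2321 -0.1817  0.1969] rot [-0.002 -0.002  1.356]
shift [-0.2321 -0.1817  0.1969] rot [ 0.002 -0.002 -1.786]
[-0.0529  0.4361  1.1318  0.0029  1.5741  0.0401]
```

View pics/p3.png

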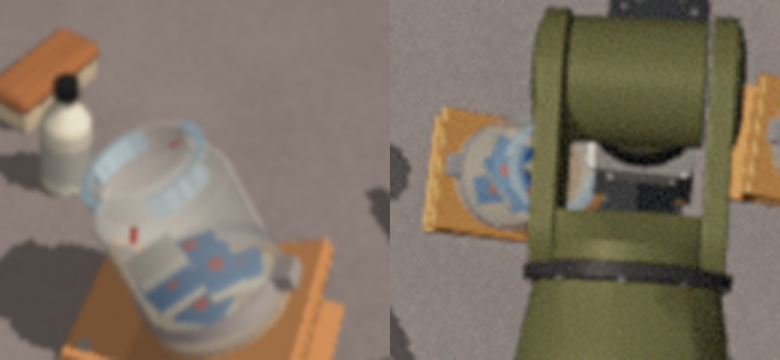

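The tablet is in the jar: it landed white side up, at (155,262) in the crop. The small bottle and brush are untouched. Next is the lid.

```bash
python3 shift.py '{"x":[-0.0332, -0.0332, -0.0332, -0.0332, -0.0332, -0.0332, -0.0332, 0, 0, 0], "y":[-0.026, -0.026, -0.026, -0.026, -0.026, -0.026, -0.026, 0, 0, 0], "z":[0, 0, 0, 0, 0, 0, 0, 0, 0, 0], "wx":[0, 0, 0, 0, 0, 0, 0, 0, 0, 0], "wy":[0, 0, 0, 0, 0, 0, 0, 0, 0, 0], "wz":[0, 0, 0, 0, 0, 0, 0, -0.1374, -0.1374, -0.1374]}' 0.05
python3 shift.py '{"x":[0, 0, 0, 0, 0, 0, 0, 0, 0, 0], "y":[0, 0, 0, 0, 0, 0, 0, 0, 0, 0], "z":[0.02, 0.02, 0.02, 0.02, 0.02, 0.02, 0.02, 0.02, 0.02, 0.01], "wx":[0, 0, 0, 0, 0, 0, 0, 0, 0, 0], "wy":[0, 0, 0, 0, 0, 0, 0, 0, 0, 0], "wz":[-0.1374, -0.1374, -0.1374, -0.1374, -0.1374, -0.1374, -0.1374, -0.1374, -0.1374, -0.1374]}'
python3 shift.py '{"x":[0, 0], "y":[0, 0], "z":[0, 0], "wx":[0, 0], "wy":[0, 0], "wz":[0, 0]}'
python3 - <<'E'
from tgt import *
go([.4253,-.2095,.046],Ro.from_euler("xyz",[np.pi,0,np.radians(187)])); print(pose()[0]["qpos"])
E
```

```text
time_s: 10.25
ee_pos: [0.4242, -0.2116, 0.3176]
eef_rot: [3.139, -0.002, 1.892]
force: [0.3, -1.4, 0.4]
grip_width: 0.0498
grip_force: 0.0
time_s: 11.25
ee_pos: [0.4239, -0.211, 0.126]
eef_rot: [3.138, -0.0, -3.018]
force: [0.1, 0.1, 0.1]
grip_width: 0.05
grip_force: 0.0
time_s: 11.45
ee_pos: [0.4247, -0.2113, 0.128]
eef_rot: [3.141, 0.001, -3.026]
force: [0.6, -0.6, 0.5]
grip_width: 0.0499
grip_force: 0.0
shift [-0.0007  0.0016  0.0821] rot [ 0.001  0.001 -0.007]
[-0.5395  0.2465  1.839   0.0015  1.0559 -2.2265]
```

```bash
python3 shift.py '{"x":[-0.001, 0, 0, 0, 0, 0], "y":[0.0015, 0, 0, 0, 0, 0], "z":[0.03, 0.03, 0.015, 0.006, 0, 0], "wx":[0, 0, 0, 0, 0, 0], "wy":[0, 0, 0, 0, 0, 0], "wz":[-0.007, 0, 0, 0, 0, 0]}'
python3 shift.py '{"x":[0, 0, 0, 0, 0, 0], "y":[0, 0, 0, 0, 0, 0], "z":[0, 0, 0, 0, 0, 0], "wx":[0, 0, 0, 0, 0, 0], "wy":[0, 0, 0, 0, 0, 0], "wz":[0, 0, 0, 0, 0, 0]}' 0.005 50
python3 - <<'E'
from tgt import *
o,p,r=pose(); print(p,r.as_euler("xyz"))
E
```

```text
time_s: 12.05
ee_pos: [0.4262, -0.2096, 0.0478]
eef_rot: [-3.141, 0.001, -3.015]
force: [0.7, -0.9, 1.3]
grip_width: 0.05
grip_force: 0.0
time_s: 12.65
ee_pos: [0.4257, -0.2092, 0.0468]
eef_rot: [-3.141, 0.0, -3.013]
force: [0.4, -0.1, 2.1]
grip_width: 0.0139
grip_force: 50.0
[ 0.4257 -0.2092  0.0468] [-3.1415  0.0001 -3.0132]
```

```bash
python3 shift.py '{"x":[0, 0, 0, 0, 0, 0, 0, 0], "y":[0, 0, 0, 0, 0, 0, 0, 0], "z":[-0.02, -0.04, -0.05, -0.05, -0.05, -0.05, 0, 0], "wx":[0, 0, 0, 0, 0, 0, 0, 0], "wy":[0, 0, 0, 0, 0, 0, 0, 0], "wz":[0, 0, 0, 0, 0, 0, 0, 0]}'
python3 - <<'E'
from tgt import *
np.set_printoptions(precision=4,suppress=True)
print(pose()[0]["force"]); go(rim+z*.15,Rj(x)); print(Rj(x).as_euler("xyz"),Rj(x).as_euler("XYZ"))
o,p,r=pose()
for q in [Ro.from_euler("xyz",[np.pi,0,np.pi-.0942])]: print("yaw first",(r.inv()*q).as_rotvec(),(q.inv()*Rj(x)).as_rotvec())
E
```

```text
time_s: 13.45
ee_pos: [0.4257, -0.2092, 0.3068]
eef_rot: [-3.141, 0.001, -3.013]
force: [-0.7, -0.1, -1.8]
grip_width: 0.0136
grip_force: 50.0
[-0.7292 -0.0591 -1.7997]
shift [-0.2307  0.1962  0.0219] rot [-0.522 -0.057  0.218]
[ 2.618  -0.      3.0474] [-2.6199  0.047  -3.0599]
yaw first [-0.0005  0.0009  0.2226] [-0.5236  0.      0.    ]
```

```bash
python3 shift.py '{"x":[-0.033, -0.033, -0.033, -0.033, -0.033, -0.033, -0.033, 0, 0, 0], "y":[0.028, 0.028, 0.028, 0.028, 0.028, 0.028, 0.028, 0, 0, 0], "z":[0, 0, 0, 0, 0, 0, 0, 0, 0, 0], "wx":[0, 0, 0, 0, 0, 0, 0, 0, 0, 0], "wy":[0, 0, 0, 0, 0, 0, 0, 0, 0, 0], "wz":[0, 0, 0, 0, 0, 0, 0, 0.111, 0.111, 0]}'
python3 shift.py '{"x":[0, 0, 0, 0, 0, 0], "y":[0, 0, 0, 0, 0, 0], "z":[0, 0, 0, 0, 0, 0], "wx":[-0.131, -0.131, -0.131, -0.131, 0, 0], "wy":[0, 0, 0, 0, 0, 0], "wz":[0, 0, 0, 0, 0, 0]}'
python3 - <<'E'
from tgt import *
print(pose()[0]["qpos"]);go(rim+z*.067,Rj(x))
E
```

```text
time_s: 14.45
ee_pos: [0.6294, 0.0151, 0.3041]
eef_rot: [-3.141, -0.004, 3.047]
force: [0.1, -0.6, -1.3]
grip_width: 0.0138
grip_force: 50.0
time_s: 15.05
ee_pos: [0.6295, 0.0141, 0.3057]
eef_rot: [2.62, -0.001, 3.048]
force: [-0.4, 0.3, -0.2]
grip_width: 0.0139
grip_force: 50.0
[-0.2331  0.4506  1.2121  0.5155  1.561  -1.7374]
shift [ 0.0001 -0.0095  0.1014] rot [-0.002 -0.001  0.001]
```

```bash
python3 shift.py '{"x":[0, 0, 0, 0, 0, 0], "y":[-0.0095, 0, 0, 0, 0, 0], "z":[0.03, 0.03, 0.028, 0.008, 0, 0], "wx":[-0.002, 0, 0, 0, 0, 0], "wy":[0, 0, 0, 0, 0, 0], "wz":[0, 0, 0, 0, 0, 0]}'
python3 - <<'E'
from tgt import *
print(pose()[0]["qpos"],pose()[0]["force"]);go(rim+z*.067,Rj(x))
S=Cam("scene"); k=6; X,Y,w,h=285,200,120,95
im=cv2.resize(S.px[Y:Y+h,X:X+w],None,fx=k,fy=k,interpolation=cv2.INTER_CUBIC)
o,p,r=pose(); tx,ty,tz=r.as_matrix().T; L=p+tz*.0468
for C,rr,ex,ey,col in((L,.0485,tx,ty,(255,0,255)),(rim,.036,x,y,(0,255,0)),(rim-.006*z,.0425,x,y,(0,255,255))):
    cv2.polylines(im,[np.int32([(S.proj(C+rr*(np.cos(t)*ex+np.sin(t)*ey))+.5-[X,Y])*k for t in np.linspace(0,6.283,60)])],True,col,1)
cv2.imwrite("pics/p4.png",im)
E
```

```text
time_s: 15.65
ee_pos: [0.6338, 0.0544, 0.2203]
eef_rot: [2.617, 0.002, 3.049]
force: [0.3, 0.1, -1.3]
grip_width: 0.0135
grip_force: 50.0
[-0.17    0.5012  1.3371  0.5346  1.3763 -1.774 ] [ 0.2826  0.0585 -1.252 ]
shift [ 0.0007 -0.0021  0.0072] rot [0.001 0.001 0.002]
```

View pics/p4.png

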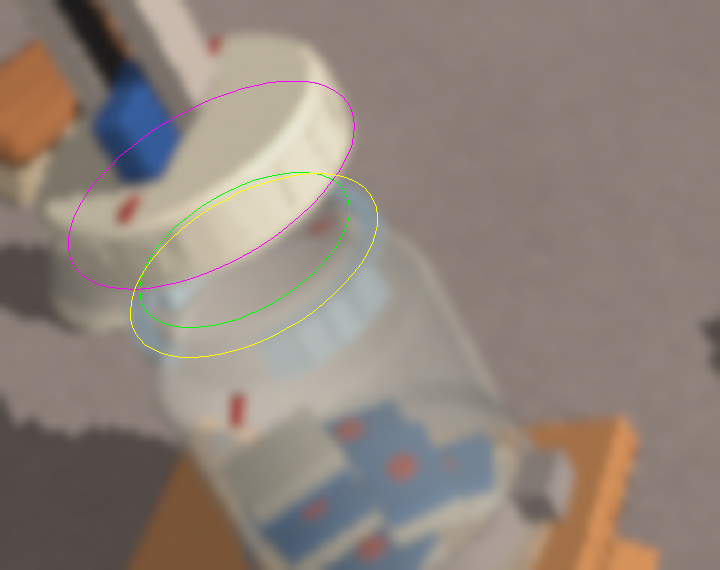

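The lid sits coaxially above the mouth, with the predicted skirt circle on its lower edge and its red mark at (128,210) in line with the shoulder mark at (237,410). I'll go down gently while watching the force.

```bash
python3 shift.py '{"x":[0.001, 0, 0, 0, 0], "y":[-0.002, 0, 0, 0, 0], "z":[0.01, 0.01, 0.004, 0, 0], "wx":[0, 0, 0, 0, 0], "wy":[0, 0, 0, 0, 0], "wz":[0, 0, 0, 0, 0]}'
cat > st.py <<'E'
from tgt import *
o,p,r=pose(); d=p-rim; print("lid origin above rim mm",1e3*(d@z-.0468),"off x,y",1e3*d@x,1e3*d@y,"F xyz jar",[round(float(np.dot(o["force"],v)),2) for v in(x,y,z)],"M",[round(float(np.dot(o["moment"],v)),2) for v in(x,y,z)],"rot err",(r.inv()*Rj(x)).as_rotvec(),"w",o["grip_width"],"j6",o["qpos"][5])
E
python3 st.py; python3 shift.py '{"x":[0, 0], "y":[0, 0], "z":[0.003, 0], "wx":[0, 0], "wy":[0, 0], "wz":[0, 0]}' >/dev/null; python3 st.py;python3 shift.py '{"x":[0, 0], "y":[0, 0], "z":[0.003, 0], "wx":[0, 0], "wy":[0, 0], "wz":[0, 0]}' >/dev/null; python3 st.py
```

```text
time_s: 16.2
ee_pos: [0.6334, 0.0649, 0.1972]
eef_rot: [2.616, 0.0, 3.048]
force: [0.3, -0.7, -0.3]
grip_width: 0.0139
grip_force: 50.0
lid origin above rim mm 2.1559312537724127 off x,y -0.45905958949500913 0.6420142896516507 F xyz jar [-0.75, -0.41, 0.07] M [0.03, 0.34, -0.02] rot err [ 0.0023 -0.0002  0.0006] w 0.013850944924926119 j6 -1.783302788646093
lid origin above rim mm -1.0545213792933912 off x,y -0.48558396407269555 0.7600217326152983 F xyz jar [-0.64, -0.21, 0.1] M [-0.0, 0.29, 0.03] rot err [ 0.0024 -0.0004  0.0005] w 0.013589157545634889 j6 -1.784044846680886
lid origin above rim mm -4.166589068914414 off x,y -0.45813741516569806 0.6709353561910392 F xyz jar [-0.48, -1.46, -1.61] M [-0.27, 0.28, -0.01] rot err [ 0.0024 -0.0001  0.0005] w 0.013589427603719298 j6 -1.784696769871775
```

```bash
for i in 1 2 3; do python3 shift.py '{"x":[0, 0], "y":[0, 0], "z":[0.002, 0], "wx":[0, 0], "wy":[0, 0], "wz":[0, 0]}' >/dev/null; python3 st.py; done
```

```text
lid origin above rim mm -5.678314417162919 off x,y -0.3627386827699972 0.5202550064418653 F xyz jar [0.09, -0.91, 0.79] M [-0.2, 0.21, 0.04] rot err [0.0025 0.0005 0.0007] w 0.013515253661863506 j6 -1.785140764597904
lid origin above rim mm -7.901517200227303 off x,y 0.030774092300394074 0.4336296678145785 F xyz jar [2.04, -2.43, 1.05] M [-0.79, -0.51, -0.05] rot err [0.0031 0.0007 0.0009] w 0.013384836761466115 j6 -1.7855740137726255
lid origin above rim mm -9.938764652778529 off x,y 0.07476544249726302 0.4383828332230747 F xyz jar [5.78, -4.78, -0.53] M [-1.09, -0.82, 0.02] rot err [0.0031 0.0006 0.001 ] w 0.01381960550644067 j6 -1.786030058604088
```

```bash
python3 shift.py '{"x":[-0.001, 0], "y":[0.001, 0], "z":[0, 0], "wx":[0, 0], "wy":[0, 0], "wz":[0, 0]}' >/dev/null; python3 st.py; for i in 1 2 3; do python3 shift.py '{"x":[0, 0], "y":[0, 0], "z":[0.002, 0], "wx":[0, 0], "wy":[0, 0], "wz":[0, 0]}' >/dev/null; python3 st.py; done
```

```text
lid origin above rim mm -10.214188111411989 off x,y 0.24632261100699004 -0.006214986237033532 F xyz jar [-0.27, -0.34, 0.42] M [-0.19, 0.09, 0.03] rot err [ 0.0018 -0.0015  0.0003] w 0.013512349737694848 j6 -1.7835474665601403
lid origin above rim mm -12.158772515180646 off x,y 0.30825086319788575 -0.06682660653379294 F xyz jar [-0.78, 1.13, 3.22] M [0.18, 0.3, -0.08] rot err [ 0.0022 -0.001   0.0003] w 0.01374191639090118 j6 -1.784122420382916
lid origin above rim mm -13.940169146221141 off x,y 0.3550260414856208 -0.20250387207807713 F xyz jar [-0.91, 2.06, 5.08] M [0.29, 0.51, -0.06] rot err [ 0.0021 -0.0004  0.0004] w 0.013641773573342125 j6 -1.7845853866691408
lid origin above rim mm -15.815786664070762 off x,y 0.46852769334470423 -0.32314653753395456 F xyz jar [-1.2, 2.24, 6.3] M [0.36, 0.59, -0.03] rot err [ 0.0022 -0.      0.0006] w 0.013524908881823448 j6 -1.7850144716688965
```

```bash
for i in 1 2 3; do python3 shift.py '{"x":[0, 0], "y":[0, 0], "z":[0.0015, 0], "wx":[0, 0], "wy":[0, 0], "wz":[0, 0]}' >/dev/null; python3 st.py; done
```

```text
lid origin above rim mm -17.107918631829445 off x,y 0.4562282864405951 -0.3487657710862384 F xyz jar [-1.74, 3.36, 8.01] M [0.46, 0.63, -0.05] rot err [0.0021 0.0001 0.0006] w 0.01360431532620538 j6 -1.7853171710483005
lid origin above rim mm -18.292669563408168 off x,y 0.44335990604304065 -0.3791604587478235 F xyz jar [-2.5, 3.9, 9.63] M [0.59, 0.63, -0.02] rot err [0.002  0.0003 0.0007] w 0.014094103331682846 j6 -1.785680977962411
lid origin above rim mm -18.44682301115008 off x,y 0.5015643374490395 -0.46892957098244453 F xyz jar [-3.61, 9.46, 22.13] M [1.74, 0.88, -0.05] rot err [0.0016 0.0011 0.0012] w 0.013866362322099883 j6 -1.7860092266371579
```

It is home: solid at 22 N. Keeping it pushed, I'll turn it clockwise and watch the torque.

```bash
python3 shift.py '{"x":[0.0006, 0], "y":[-0.0003, 0], "z":[0, 0], "wx":[0, 0], "wy":[0, 0], "wz":[0, 0]}' >/dev/null; python3 st.py; for i in 1 2; do python3 shift.py '{"x":[0, 0, 0, 0], "y":[0, 0, 0, 0], "z":[0, 0, 0, 0], "wx":[0, 0, 0, 0], "wy":[0, 0, 0, 0], "wz":[0.08, 0.08, 0.08, 0]}' >/dev/null; python3 st.py; done
```

```text
lid origin above rim mm -18.45750446230116 off x,y 0.4426052550606947 -0.34909268940988497 F xyz jar [-1.59, 3.75, 19.18] M [0.79, 0.55, -0.03] rot err [0.002  0.0026 0.0014] w 0.013600405027137415 j6 -1.7869538097085689
lid origin above rim mm -18.427463746257292 off x,y 0.6434312381723775 -0.7582535757148152 F xyz jar [-0.67, 0.14, 17.81] M [0.09, 0.4, 0.13] rot err [ 0.0026  0.0035 -0.2411] w 0.013708129964075753 j6 -1.5442509495104524
lid origin above rim mm -18.45291986872688 off x,y 0.689933799418565 -0.8101125930338373 F xyz jar [-0.13, 0.14, 17.67] M [-0.08, 0.34, 0.14] rot err [ 0.0031  0.0033 -0.481 ] w 0.01347109390796154 j6 -1.3042525202916222
```

Turning freely (0.48 rad so far), still pressed at 18 N.

```bash
for i in 1 2 3; do python3 shift.py '{"x":[0, 0, 0, 0], "y":[0, 0, 0, 0], "z":[0, 0, 0, 0], "wx":[0, 0, 0, 0], "wy":[0, 0, 0, 0], "wz":[0.08, 0.08, 0.08, 0]}' >/dev/null; python3 st.py; done;  for i in 1 2; do python3 shift.py '{"x":[0, 0, 0], "y":[0, 0, 0], "z":[0, 0, 0], "wx":[0, 0, 0], "wy":[0, 0, 0], "wz":[0.05, 0.05, 0]}' >/dev/null; python3 st.py; done
```

```text
lid origin above rim mm -18.4012389153171 off x,y 0.6918041690628662 -0.8218122357084686 F xyz jar [0.02, -0.47, 17.3] M [-0.0, 0.33, 0.14] rot err [ 0.0036  0.003  -0.7211] w 0.013819767242736586 j6 -1.0642350924762405
lid origin above rim mm -18.449085559206615 off x,y 0.7074095677875274 -0.8162631727189055 F xyz jar [-0.87, 0.36, 16.49] M [-0.01, 0.4, 0.11] rot err [ 0.004   0.0025 -0.961 ] w 0.01346272985189687 j6 -0.8242388683454237
lid origin above rim mm -18.422569365305595 off x,y 0.6975865364433602 -0.8244376898030148 F xyz jar [-0.21, 0.78, 16.33] M [-0.05, 0.43, 0.08] rot err [ 0.0043  0.0021 -1.201 ] w 0.013857149514544928 j6 -0.5842113334388207
lid origin above rim mm -18.430764301500833 off x,y 0.7307986276236225 -0.8150825469265605 F xyz jar [-0.75, 0.56, 17.77] M [-0.04, 0.44, 0.17] rot err [ 0.0045  0.0019 -1.2999] w 0.013507933352834718 j6 -0.4853346016760056
lid origin above rim mm -18.423987552559716 off x,y 0.7072595179623224 -0.8214774404650181 F xyz jar [-1.28, 0.05, 17.04] M [-0.07, 0.44, 0.19] rot err [ 0.0046  0.0017 -1.3999] w 0.01371015701065494 j6 -0.38538236202351983
```

```bash
for i in 1 2 3 4; do python3 shift.py '{"x":[0, 0], "y":[0, 0], "z":[0, 0], "wx":[0, 0], "wy":[0, 0], "wz":[0.03, 0]}' >/dev/null; python3 st.py | grep -o "M.*"; done
```

```text
M [-0.12, 0.41, 0.54] rot err [ 0.0047  0.0019 -1.4287] w 0.013627410459325572 j6 -0.3564965655254015
M [-0.1, 0.47, 0.76] rot err [ 0.0046  0.0019 -1.4584] w 0.013818909741458463 j6 -0.32678341704827335
M [-0.1, 0.49, 1.03] rot err [ 0.0046  0.002  -1.488 ] w 0.014000617270211655 j6 -0.2969925595456929
M [-0.13, 0.52, 1.16] rot err [ 0.0046  0.0019 -1.5178] w 0.014215756966560184 j6 -0.26717967840496604
```

Torque is up to 1.2 N m at the stop (about 82°). I'll ease the twist, let the lid spring up and release.

```bash
python3 shift.py '{"x":[0, 0], "y":[0, 0], "z":[0, 0], "wx":[0, 0], "wy":[0, 0], "wz":[-0.05, 0]}' >/dev/null; python3 st.py; for i in 1 2; do python3 shift.py '{"x":[0, 0], "y":[0, 0], "z":[-0.002, 0], "wx":[0, 0], "wy":[0, 0], "wz":[0, 0]}' >/dev/null; python3 st.py; done; python3 shift.py '{"x":[0, 0], "y":[0, 0], "z":[-0.001, 0], "wx":[0, 0], "wy":[0, 0], "wz":[0, 0]}' >/dev/null; python3 st.py
```

```text
lid origin above rim mm -18.412339731088338 off x,y 0.6970578844495297 -0.9159774548058305 F xyz jar [-1.46, -1.58, 16.89] M [-0.16, 0.45, 0.84] rot err [ 0.0047  0.002  -1.4655] w 0.013653372947710171 j6 -0.3195403679327967
lid origin above rim mm -17.276509171698464 off x,y 0.6808923497648376 -0.8415875376870701 F xyz jar [-0.91, -4.26, 8.78] M [-0.79, 0.41, 0.87] rot err [ 0.0044  0.0013 -1.4675] w 0.014192676787542841 j6 -0.3174031043754046
lid origin above rim mm -15.634456924425006 off x,y 0.5946534934627543 -0.7689994526307923 F xyz jar [-0.04, -4.29, 6.28] M [-1.01, 0.35, 0.84] rot err [ 0.0042  0.001  -1.4677] w 0.013900383465784623 j6 -0.3169210962828762
lid origin above rim mm -15.153648615743823 off x,y 0.5258204984871941 -0.7209160964657919 F xyz jar [0.14, -6.23, 0.84] M [-1.43, 0.3, 0.85] rot err [ 0.0039  0.0007 -1.468 ] w 0.01379664707726577 j6 -0.31668630635851847
```

```bash
python3 shift.py '{"x":[0, 0, 0, 0], "y":[0, 0, 0, 0], "z":[0, 0, 0, 0], "wx":[0, 0, 0, 0], "wy":[0, 0, 0, 0], "wz":[0, 0, 0, 0]}' 0.05
python3 shift.py '{"x":[0, 0, 0, 0, 0, 0, 0], "y":[0, 0, 0, 0, 0, 0, 0], "z":[-0.02, -0.03, -0.04, -0.05, -0.05, 0, 0], "wx":[0, 0, 0, 0, 0, 0, 0], "wy":[0, 0, 0, 0, 0, 0, 0], "wz":[0, 0, 0, 0, 0, 0, 0]}'
python3 - <<'E'
from tgt import *
S=Cam("scene"); T=Cam("top"); cv2.imwrite("pics/sF.png",S.px)
k=4; X,Y,w,h=290,215,100,100
im=cv2.resize(S.px[Y:Y+h,X:X+w],None,fx=k,fy=k,interpolation=cv2.INTER_CUBIC)
C=rim-.0142*z
cv2.polylines(im,[np.int32([(S.proj(C+.047*z+r*.028*x+s*.007*y)+.5-[X,Y])*k for r,s in((1,1),(1,-1),(-1,-1),(-1,1))])],True,(0,255,0),1)
b=cv2.resize(S.px,(400,300)); o=np.zeros((400,800,3),np.uint8); o[:,:400]=im; o[:300,400:]=b; cv2.imwrite("pics/p5.png",o)
E
```

```text
time_s: 23.4
ee_pos: [0.6344, 0.0742, 0.1823]
eef_rot: [3.084, -0.523, 1.593]
force: [-2.9, -2.5, 3.7]
grip_width: 0.0425
grip_force: 2.6
time_s: 24.1
ee_pos: [0.6259, -0.021, 0.3465]
eef_rot: [3.082, -0.523, 1.593]
force: [-0.5, 1.1, -0.6]
grip_width: 0.05
grip_force: 0.0
```

View pics/p5.png

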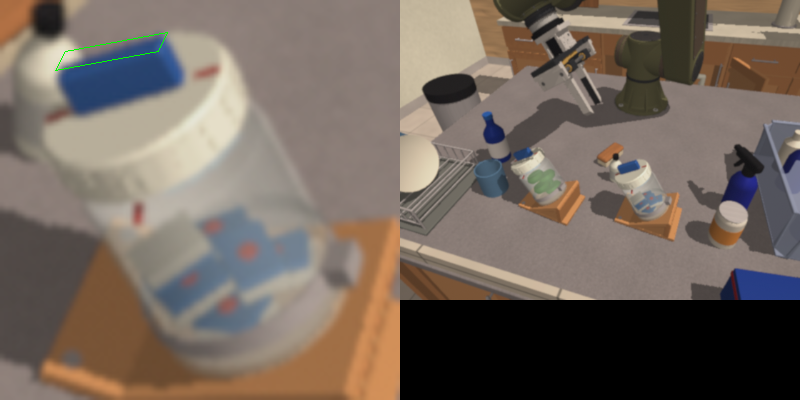

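The jar is closed with the bar up the slope, lid marks at (60,115) and (207,72) in the crop, and the bystanders are in place. I'll check the angle and height by measurement.

```bash
python3 - <<'E'
from tgt import *
S=Cam("scene"); T=Cam("top")
a,sa=redc(S.px,(300,238,9,10)); b,sb=redc(S.px,(337,228,10,10)); print(a,b,sa,sb)
for h in(.0065,.0085,.0105):
    C=rim+h*z; P=[]
    for u in(a,b):
        o,d=S.ray(*u); P.append(o+d*((C-o)@z)/(d@z))
    v=P[1]-P[0]; m=(P[0]+P[1])/2-C; print(h,"angle",np.degrees(np.arctan2(v@y,v@x)),"len",np.linalg.norm(v),"centre off x,y",m@x,m@y)
# bystanders: change before/after away from the arm, top view
d=cv2.absdiff(cv2.imread("pics/scene0.png"),S.px).max(2)
for n,bx in dict(small=(292,215,18,40),brush=(275,200,40,30),mug=(105,225,45,50),can=(433,285,50,62),rinse=(115,155,45,75),twin=(155,205,105,102),spray=(455,205,55,90)).items():
    X,Y,w,h=bx; print(n,float(d[Y:Y+h,X:X+w].mean()))
E
```

```text
[303.7222 243.537 ] [341.4206 232.5357] 54.0 252.0
0.0065 angle 10.641201527541813 len 0.07896447018071678 centre off x,y -0.0033506890859913217 0.0008233630157511365
0.0085 angle 10.641201527541824 len 0.07852754748006717 centre off x,y -0.0012957094186806391 -0.0019247566576276092
0.0105 angle 10.641201527541758 len 0.07809062477941754 centre off x,y 0.0007592702486300308 -0.004672876331006469
small 19.991666666666667
brush 6.465833333333333
mug 8.326222222222222
can 6.167741935483871
rinse 20.333925925925925
twin 10.852287581699347
spray 3.8294949494949493
```

```bash
python3 -c "
from station import ctrl, cams, order
print(order.hand_in())"
```

```text
the job is handed in; nothing more can be done
None
```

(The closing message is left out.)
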